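# Lay out the opening line of a domino game

## Task

Lay out the opening of the domino game, in this order. First lay the double six midway between the centres of the saucer and the dish, crosswise to the line between them; then the six-three on the saucer's side of it and the six-two on the dish's side, both lengthwise along that line, centred on the double six, each with its six end facing it and close to it (a gap of 5 to 10 mm); last lay the double blank on the middle of the domino box's lid. All four lie flat, face up; leave the double three, the coffee cup, the saucer and the dish where they are.

Things in the scene. Friction and masses are not known exactly. Their poses are not given: they have to be found in the camera images.
- d66_mid (a point): ivory domino, 60 x 30 x 12 mm, lying face up, a thin dark line across its middle; double six: six blue pips on each half. Point: its centre, 6 mm above its underside; x along its length, y across its width, z up out of its face
- d63_mid (a point): ivory domino, 60 x 30 x 12 mm, lying face up, a thin dark line across its middle; six-three: six blue pips on one half, three red pips on the other. Point: its centre, 6 mm above its underside; x along its length, +x pointing to the six (blue) end, y across its width, z up out of its face
- d62_mid (a point): ivory domino, 60 x 30 x 12 mm, lying face up, a thin dark line across its middle; six-two: six blue pips on one half, two green pips on the other. Point: its centre, 6 mm above its underside; x along its length, +x pointing to the six (blue) end, y across its width, z up out of its face
- d00_mid (a point): ivory domino, 60 x 30 x 12 mm, lying face up, a thin dark line across its middle; double blank: no pips at all. Point: its centre, 6 mm above its underside; x along its length, y across its width, z up out of its face
- d33_mid (a point): ivory domino, 60 x 30 x 12 mm, lying face up, a thin dark line across its middle; double three: three red pips on each half; not used, stays where it is. Point: its centre, 6 mm above its underside; x along its length, y across its width, z up out of its face
- saucer: round white ceramic espresso saucer, loose, 110 mm across and 16 mm high, empty. Origin: the centre of its underside. Its centre is 320 mm from the dish's centre; its y axis lies along the line of the two centres (either sense), its x axis square to that line
- dish: round aluminium dish, loose, 110 mm across and 26 mm high, empty. Origin: the centre of its underside
- box_top (a point): middle of the lid of the brown wooden domino box (fixed, closed, 55 x 150 mm, 42 mm high, flat on top). Point: centre of the lid's upper face; x across the box (55 mm), y along it (150 mm), z up
- cup: white ceramic espresso cup without a handle, loose, 62 mm across, 55 mm high, standing on the table as a bystander. Origin: the centre of its underside
Things that resemble listed ones, but are neither listed nor needed, are in the scene too. Leave any yellow look-alike of the part that bears d63_mid alone.

How it is judged:
By the outcome, as a careful person would: the job done as asked, in the order asked, and still so for the second after the job is handed in, with the robot touching nothing.
It also fails if it takes over 109 s, if anything falls off the work surface, if the arm or the gripper's body presses on something with over 40 N, if the wrist force passes 120 N, or if a joint passes its speed limit or range.

## Robot

A 6-joint arm with a two-finger parallel gripper is mounted at the origin on the work surface. World frame = base frame: x ahead of the robot, y to its left, z up, the work surface at z = 0. Lengths are in mm, angles in rad, forces in N, time in s.
With the tool pointing down it reaches from about 350 to 875 mm from the base axis. Payload 4.2 kg.
Tool frame: the origin (TCP) lies midway between the tips of the shut fingers; the grasp point (between the pads) lies 19 mm behind it; z points along the fingers, y is the direction in which the jaws open and shut (so a half turn about z gives the same grasp; the last joint's range is limited). The gripper opens to 85 mm and grips with 20 to 120 N. Pads are 22 mm wide; open, the fingers measure 114 mm over their backs; the gripper's body (76 mm by 85 mm) begins 54 mm behind the grasp point. The pads swing forward as they close: fully open they stand 13 mm farther back than shut.
Start: joints at [-0.952, 0.385, 0.008, 0, -1.194, -0.259], TCP at [220.069, -584.952, 231.312] pointing down, gripper open.
Joint ranges: [-3.14, 3.14], [-1.21, 2.06], [-1.07, 1.41], [-3.16, 2.05], [-2.99, -0.16], [-3.1, 3.1]. Speed limits (rad/s): [2.79, 2.79, 3.14, 3.14, 3.14, 3.14].

## Interface

Orientations are given as a unit quaternion [x, y, z, w].
In Python, from bench import read_state, get_image, job_done, search_frame, regions_of gives the robot as it stands.
- The arm moves only by the tool servo_tool, never from a script. Its arguments are lists of equal length, an entry for each row: "turn": the turn, a rotation vector about the world's x, y, z in rad, a list of three; "dp": the shift along the world's x, y, z in m, a list of three; "fingers": the finger opening in m, from 0 to 0.0854. In form: {"turn": [[rx, ry, rz], ...], "dp": [[tx, ty, tz], ...], "fingers": [fingers, ...]}. A call has exactly 5 rows; each row shifts and turns the pose as measured when the row begins; what a row does not reach is not made up. A row lasts 1/8 s, in which the tool goes at most 62.5 mm and 10.7 degrees, less where a joint would pass 70% of its speed; a pose out of reach is approached as far as the arm can. A call is refused whole if a number of a shift passes 0.0625 or a number of a turn 0.188, either way. A call with a gripper value outside its range is refused whole. The fingers move at their own pace and stop on an object; the grip force is fixed at half the most. Time passes only in rows, so rows that do not move let the fingers close, or fill a call up. It gives the time, the measured TCP pose, the force and the opening at its end, in the units of the state.
- read_state(): the state, without advancing time (a new reading comes with each control period).
- get_image(name): name is "side" or "top"; returns a dict with "img" (420x560x3 uint8, red, green, blue), "vfov" (degrees; the focal length in pixels is half the picture's height over the tangent of half this angle, whatever the lens; pixels are square), "cx", "cy" (the principal point, pixels), "world_from_camera" (4x4, takes a point from camera to world coordinates). Camera axes: x right, y down, z forward; pixel columns grow to the right and rows downward; lengths in mm; the calibration is good to about 2 mm. A picture is of the moment at which its call begins. There is no depth.
- job_done(): hands the job in, once; it reports no verdict.
Trained networks look in the newest picture that a camera, given by its name, has taken for a name from the list of things; names that differ only in an ending like _2 or _b are one class to them, and where a whole thing is asked for, a point or a joint stands for the part that bears it (a point fixed in the world has none). Each returns a list of dicts, best first, with "score" (0 to 1); they miss things now and then, are a little off and sometimes report something else, mostly with a low value. They report only what shows in the picture. A call takes as long as a camera call. They do not tell look-alikes from the thing itself.
- search_frame(query, camera): "box" ([left, top, width, height] in pixels, round what is visible of it).
- regions_of(query, camera): "region" (420x560 bool, what is visible of it) and "box" ([left, top, width, height] in pixels, round what is visible of it).
The state is a dict: "clock": time; "joints": joint angles; "joint_vel": joint speeds; "joint_efforts": joint torques, N m; "position": TCP position; "ee_rot": TCP orientation; "contact_force": force on the tool from outside, world axes, zero at the start; "wrist_torque": the same for the moment, N m; "gripper_width": finger opening in mm.
Only numpy, scipy, OpenCV 4.12 (cv2) and the standard library are available. Lean on these libraries where they do the work, as an engineer would, in place of code of your own. Each camera call takes 0.05 s, during which the arm holds its last target. There are 200 camera calls.

## Working session

There is one attempt and no reset: what is moved stays moved. The work goes in short steps, Python scripts to look and compute and a tool call to move; the robot and the scene stay as the last step left them, time stands still between calls to the robot, and variables do not carry over. Pictures are saved under pics/ and viewed, about 12 in all and at most 16, crops included, and the job is handed in when it is done.

Besides the shell and the picture viewer there is one more tool, called after "Emit:" as name(argument=value, ...), one argument or row to a line, values as JSON. servo_tool: Moves the arm, as the interface text tells. Its arguments: {"type":"object","properties":{"turn":{"type":"array","items":{"type":"array","items":{"type":"number"}}},"dp":{"type":"array","items":{"type":"array","items":{"type":"number"}}},"fingers":{"type":"array","items":{"type":"number"}}},"required":["turn","dp","fingers"]}

```bash
ls; mkdir -p pics
python3 - <<'E'
from bench import *
import cv2,numpy as np
s=read_state();print(s['clock'],s['position'],s['ee_rot'],s['gripper_width'])
for n in("top","side"):
    d=get_image(n);cv2.imwrite(f"pics/{n}0.png",cv2.cvtColor(d["img"],cv2.COLOR_RGB2BGR))
    print(n,d["vfov"],d["cx"],d["cy"],np.round(d["world_from_camera"],4).tolist())
E
```

```text
pics
0.0 [ 219.85717442 -584.40509734  230.20311383] [-1.78860439e-01  9.83873825e-01  1.08552784e-03 -2.50060467e-04] 85.6217122164731
top 52.563583526380654 281.66581887423973 210.4670771942908 [[-0.0031, -0.9975, 0.0701, 397.5643], [-1.0, 0.0034, 0.0033, -8.8341], [-0.0036, -0.0701, -0.9975, 1184.0741], [0.0, 0.0, 0.0, 1.0]]
side 49.17485294532697 275.6369936684238 206.8266137369858 [[0.7215, -0.4712, 0.5073, -145.3451], [-0.6923, -0.4796, 0.5392, -646.6602], [-0.0108, -0.7402, -0.6722, 871.3301], [0.0, 0.0, 0.0, 1.0]]
```

View pics/top0.png

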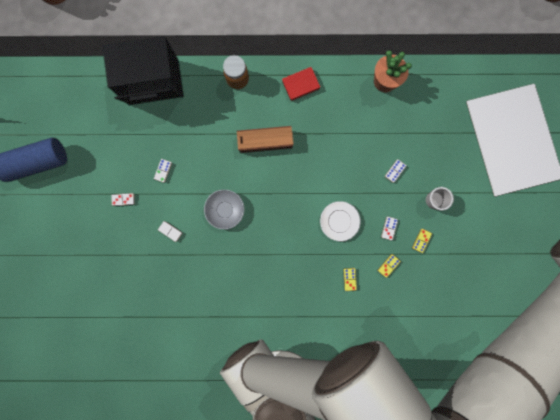

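View pics/side0.png

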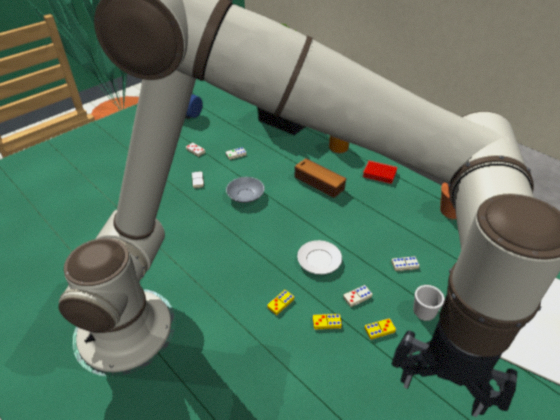

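```bash
cat > h.py <<'E'
from bench import *
import cv2,numpy as np
def ray(d,px,z):
    "pixel(s) -> world xy at height z"
    px=np.atleast_2d(px).astype(float);T=np.array(d["world_from_camera"]);f=d["img"].shape[0]/2/np.tan(np.radians(d["vfov"])/2)
    v=np.c_[(px-[d["cx"],d["cy"]])/f,np.ones(len(px))]@T[:3,:3].T
    return (T[:3,3]+v*((z-T[2,3])/v[:,2])[:,None])[:,:2]
def proj(d,P):
    T=np.array(d["world_from_camera"]);f=d["img"].shape[0]/2/np.tan(np.radians(d["vfov"])/2)
    c=(np.atleast_2d(P)-T[:3,3])@T[:3,:3];return c[:,:2]/c[:,2:]*f+[d["cx"],d["cy"]]
def blob(d,px,z,win=22,K=8):
    "sub-pixel non-green, bright blob at px -> its outline on plane z, world mm"
    x0,y0=int(px[0])-win,int(px[1])-win
    c=d["img"][y0:y0+2*win,x0:x0+2*win].astype(np.float32)
    r=cv2.resize(c,None,fx=K,fy=K,interpolation=cv2.INTER_CUBIC)
    # ivory: red or blue high relative to green felt
    m=((r.max(2)>120)).astype(np.uint8)
    m=cv2.morphologyEx(m,cv2.MORPH_CLOSE,np.ones((9,9),np.uint8))
    cs,_=cv2.findContours(m,cv2.RETR_EXTERNAL,cv2.CHAIN_APPROX_NONE)
    cs=[k for k in cs if cv2.contourArea(k)>60*K*K/4]
    k=min(cs,key=lambda k:np.hypot(*(np.mean(k[:,0],0)-win*K)))
    p=(k[:,0]+.5)/K-.5+[x0,y0]
    return ray(d,p,z),p
def dom(d,px,z=6,**kw):
    w,p=blob(d,px,z,**kw)
    (c,s,a)=cv2.minAreaRect(w.astype(np.float32))
    if s[0]<s[1]: a+=90
    a=(a+90)%180-90
    return np.r_[c],a,sorted(s)
E
python3 - <<'E'
from h import *
d=get_image("top")
for n in ["d66_mid","d63_mid","d62_mid","d00_mid","d33_mid","saucer","dish","cup","box_top"]:
    try:
        for r in regions_of(n,"top")[:8]:
            m=r["region"].astype(np.uint8);ys,xs=np.nonzero(m)
            z=dict(saucer=16,dish=26,cup=55).get(n,6)
            c=cv2.findContours(m,0,2)[0];k=max(c,key=len)[:,0]
            w=ray(d,k,z).astype(np.float32)
            q=cv2.minEnclosingCircle(w) if n in("saucer","dish","cup") else cv2.minAreaRect(w)
            print(n,round(r["score"],2),np.round([xs.mean(),ys.mean()],1),np.round(ray(d,[xs.mean(),ys.mean()],z),1),q)
    except Exception as e: print(n,e)
for n,p in dict(d66=(396,171),d63=(390,228),d62=(163,171),d00=(170,231),d33=(123,200)).items():
    print(n,dom(d,p))
i=d["img"]
cr=[cv2.resize(i[y-25:y+25,x-33:x+33],(264,200),interpolation=cv2.INTER_CUBIC) for x,y in [(396,171),(390,228),(163,171),(170,231),(123,200),(423,240),(389,266),(350,280),(265,139)]]
o=np.vstack([np.hstack(cr[k:k+3]) for k in(0,3,6)])
cv2.imwrite("pics/crop.png",o[:,:,::-1])
E
```

```text
d66_mid 0.57 [394.9 170.4] [[ 591.4 -321.6]] ((591.3610229492188, -321.5611267089844), (32.22963333129883, 63.47519302368164), 52.48969268798828)
d63_mid 0.76 [349.4 278.9] [[ 291.5 -190.3]] ((291.1786193847656, -190.45042419433594), (30.263891220092773, 59.853702545166016), 89.83313751220703)
d63_mid 0.65 [388.5 228.2] [[ 430.3 -300.3]] ((430.4114990234375, -300.4144287109375), (26.45132064819336, 54.566471099853516), 72.99580383300781)
d63_mid 0.62 [421.5 240.3] [[ 396.3 -390.6]] ((395.8992919921875, -390.7353820800781), (32.17372131347656, 61.495845794677734), 64.78669738769531)
d63_mid 0.5 [388.5 265.3] [[ 328.3 -298.1]] ((328.3180847167969, -297.5556640625), (32.584224700927734, 58.67180633544922), 44.55900955200195)
d62_mid 0.81 [162.5 170.2] [[594.5 328.2]] ((594.4632568359375, 328.18798828125), (31.477609634399414, 57.08163833618164), 69.20203399658203)
d00_mid 0.48 [169.6 230.9] [[424.6 305.9]] ((424.5567932128906, 306.1141662597656), (64.36725616455078, 32.81549072265625), 55.18562316894531)
d33_mid 0.76 [122.2 199. ] [[513.8 439.4]] ((514.641845703125, 438.78948974609375),
[... 325 characters left out ...]
5, -424.1715087890625), 36.4545783996582)
box_top 0.76 [264.4 139. ] [[681.7  43.1]] ((681.6385498046875, 42.93555450439453), (65.33251190185547, 154.0441131591797), 5.0361785888671875)
d66 (array([ 592.60510254, -323.40429688]), -1.04656982421875, [122.85816192626953, 122.9430923461914])
d63 (array([ 432.2633667 , -303.30981445]), 89.80321502685547, [121.37952423095703, 123.40827178955078])
d62 (array([593.80493164, 328.49111938]), 0.738416850566864, [123.3419189453125, 125.9727554321289])
d00 (array([425.95809937, 306.30221558]), 89.82579803466797, [121.48445892333984, 123.9137954711914])
d33 (array([512.68188477, 438.69659424]), 89.81089782714844, [122.78349304199219, 125.64494323730469])
```

View pics/crop.png

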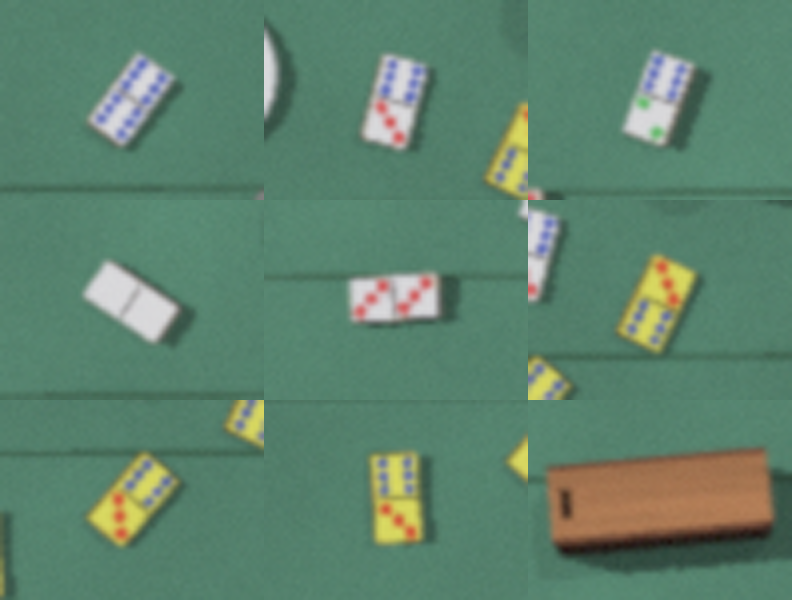

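```bash
sed -i 's/m=((r.max(2)>120)).astype(np.uint8)/m=(r[:,:,0]>150).astype(np.uint8)/; s/K\/4\]/K]/' h.py
python3 - <<'E'
from h import *
d=get_image("top")
for n,p in dict(d66=(396,171),d63=(389,228),d62=(163,171),d00=(170,231),d33=(123,200)).items():
    c,a,s=dom(d,p);print(n,c.round(1),round(a,1),np.round(s,1))
w,p=blob(d,(340,221),15,win=30);print("saucer",cv2.fitEllipse(w.astype(np.float32)))
# dish: radial edge points of rim
g=cv2.GaussianBlur(d["img"],(0,0),.8).astype(float);c=np.array([223.5,209.3]);P=[]
print(d["img"][209,195:252,0].tolist());print(d["img"][180:240,223,0].tolist())
print(d["img"][209,195:252,1].tolist())
m=regions_of("box_top","top")[0]["region"];i=d["img"].astype(int);b=(i[:,:,0]-i[:,:,1]>35)&(i[:,:,0]>130);b[:,:225]=0;b[:,305:]=0;b[:115]=0;b[170:]=0
k=max(cv2.findContours(b.astype(np.uint8),0,1)[0],key=len)[:,0]
print("box lid",cv2.minAreaRect(ray(d,k,42).astype(np.float32)))
s=get_image("side")
for n in ["d66_mid","d63_mid","d62_mid","d00_mid","saucer","dish","box_top"]:
    for r in regions_of(n,"side")[:5]:
        m=r["region"].astype(np.uint8);z=dict(saucer=16,dish=26,box_top=42).get(n,6)
        k=max(cv2.findContours(m,0,1)[0],key=len)[:,0];w=ray(s,k,z).astype(np.float32)
        print("side",n,round(r["score"],2),r["box"],cv2.minAreaRect(w),cv2.minEnclosingCircle(w)[0])
E
```

```text
d66 [ 591.7 -322. ] -36.6 [31.2 60.7]
d63 [ 431.1 -302.1] -16.5 [32.  61.5]
d62 [594.8 329.5] -20.0 [31.2 60.9]
d00 [424.6 307. ] 56.2 [30.6 61.1]
d33 [514.1 440. ] -87.5 [31.3 61. ]
saucer ((450.9222717285156, -164.15426635742188), (108.85734558105469, 109.08390045166016), 157.01893615722656)
[90, 87, 87, 85, 87, 83, 87, 84, 98, 126, 108, 97, 90, 93, 98, 104, 113, 119, 125, 132, 126, 123, 138, 148, 150, 151, 150, 149, 151, 151, 150, 151, 152, 151, 147, 152, 148, 159, 183, 190, 188, 181, 175, 163, 150, 141, 132, 120, 114, 85, 60, 57, 58, 55, 59, 59, 59]
[87, 84, 84, 87, 86, 84, 83, 84, 88, 98, 106, 101, 104, 109, 117, 119, 124, 128, 131, 135, 137, 135, 137, 148, 151, 150, 150, 151, 149, 151, 150, 149, 151, 151, 150, 151, 144, 139, 145, 140, 138, 137, 135, 128, 126, 122, 117, 117, 117, 95, 79, 77, 76, 80, 83, 81, 82, 83, 81, 83]
[138, 134, 134, 133, 134, 133, 133, 130, 129, 138, 113, 97, 93, 96, 100, 107, 116, 122, 129, 137, 128, 126, 143, 153, 154, 155, 154, 153, 154, 154, 153, 155, 156, 155, 154, 155, 153, 163, 187, 193, 192, 185, 179, 166, 155, 146, 136, 125, 124, 103, 89, 86, 90, 
[... 1453 characters left out ...]
 19.4] ((424.9148254394531, 303.2840576171875), (69.68081665039062, 30.14013671875), 53.87595748901367) (427.0052795410156, 301.1917724609375)
side saucer 0.8 [298.8, 237.6, 40.9, 32.2] ((453.3289489746094, -166.02670288085938), (105.55915832519531, 106.70246887207031), 45.668819427490234) (450.9518127441406, -166.03163146972656)
side dish 0.83 [227.3, 175.4, 33.8, 24.9] ((483.75872802734375, 153.0546417236328), (113.24407958984375, 107.54898071289062), 13.899739265441895) (483.852294921875, 150.8577423095703)
side box_top 0.94 [292.5, 159.3, 54.0, 39.2] ((659.1800537109375, 24.679595947265625), (93.49909973144531, 174.679443359375), 4.371279716491699) (659.5574951171875, 24.901790618896484)
```

Reading the pictures (top view): d66 is at (396,171), the ivory d63 at (389,228), d62 at (163,171), d00 at (170,231), and d33 at (123,200), which stays put. The saucer is at (341,221), the dish at (224,209) and the box at (265,139). Three yellow six-threes, at (423,240), (389,266) and (350,280), could be mistaken for d63. The crop confirms the ivory one with blue six and red three as d63, and that the others are correctly identified.

Emit:
servo_tool(
  turn=[
    [0, 0, -0.125],
    [0, 0, -0.125],
    [0, 0, -0.125],
    [0, 0, -0.125],
    [0, 0, -0.125],
  ],
  dp=[
    [0.046, 0.033, -0.01],
    [0.046, 0.033, -0.01],
    [0.046, 0.033, -0.01],
    [0.046, 0.033, -0.01],
    [0.046, 0.033, -0.01],
  ],
  fingers=[0.055, 0.055, 0.055, 0.055, 0.055],
)

```text
clock: 1.72
position: [453.3, -418.2, 181.4]
ee_rot: [0.146, 0.989, -0.002, 0.001]
contact_force: [0.8, -0.4, 0.2]
gripper_width: 55.1
```

Emit:
servo_tool(
  turn=[
    [0, 0, -0.115],
    [0, 0, -0.115],
    [0, 0, -0.11],
    [0, 0, 0],
    [0, 0, 0],
  ],
  dp=[
    [0.046, 0.032, -0.025],
    [0.046, 0.032, -0.025],
    [0.046, 0.032, -0.03],
    [0, 0, -0.03],
    [0, 0, -0.02],
  ],
  fingers=[0.055, 0.055, 0.055, 0.055, 0.055],
)

```text
clock: 2.35
position: [597.9, -317.6, 51.0]
ee_rot: [0.314, 0.949, -0.003, 0.004]
contact_force: [0.1, -0.5, 0.8]
gripper_width: 54.9
```

```bash
cat >> h.py <<'E'
def tool():
    s=read_state();q=s["ee_rot"];y=2*np.degrees(np.arctan2(q[1],q[0]))-90
    print("t",round(s["clock"],2),"p",np.round(s["position"],1),"yaw",round(y,2),"q",np.round(q,4),"F",np.round(s["contact_force"],1),"g",round(s["gripper_width"],1),"j",np.round(s["joints"],2))
E
python3 -c "from h import *;tool()"
```

```text
t 2.35 p [ 597.9 -317.6   51. ] yaw 53.4 q [ 0.314   0.9494 -0.0033  0.0035] F [ 0.1 -0.5  0.8] g 54.9 j [-0.25  0.63 -0.07  0.01 -0.87 -1.97]
```

Emit:
servo_tool(
  turn=[
    [0, 0, 0],
    [0, 0, 0],
    [0, 0, 0],
    [0, 0, 0],
    [0, 0, 0],
  ],
  dp=[
    [-0.006, -0.0045, -0.02],
    [0, 0, -0.015],
    [0, 0, -0.009],
    [0, 0, -0.003],
    [0, 0, 0],
  ],
  fingers=[0.055, 0.055, 0.055, 0.055, 0.055],
)

```text
clock: 2.98
position: [592.7, -321.7, 1.0]
ee_rot: [0.313, 0.95, -0.004, 0.003]
contact_force: [-0.2, -0.4, 0.7]
gripper_width: 54.8
```

```bash
python3 -c "
from h import *;tool()
d=get_image('top');s=get_image('side')
a=cv2.resize(d['img'][130:210,345:450],(420,320),interpolation=3);b=cv2.resize(s['img'][220:300,350:445],(380,320),interpolation=3)
cv2.imwrite('pics/g1.png',np.hstack([a,b])[:,:,::-1])"
```

```text
t 2.98 p [ 592.7 -321.7    1. ] yaw 53.49 q [ 0.3133  0.9497 -0.0036  0.003 ] F [-0.2 -0.4  0.7] g 54.8 j [-0.25  0.68 -0.11  0.01 -0.77 -1.96]
```

View pics/g1.png

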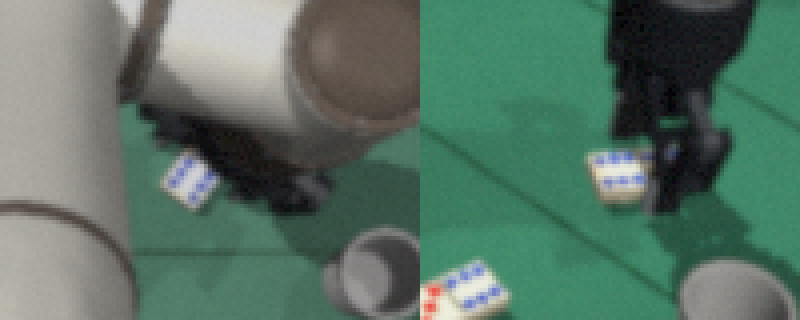

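The fingers straddle the double six, with one half of it visible beside the gripper as expected. Next I close and lift.

Emit:
servo_tool(
  turn=[
    [0, 0, 0],
    [0, 0, 0],
    [0, 0, 0],
    [0, 0, 0],
    [0, 0, 0],
  ],
  dp=[
    [0, 0, 0],
    [0, 0, 0],
    [0, 0, 0],
    [0, 0, 0.01],
    [0, 0, 0.02],
  ],
  fingers=[0.02, 0.02, 0.02, 0.02, 0.02],
)

```text
clock: 3.7
position: [592.5, -321.6, 32.5]
ee_rot: [0.313, 0.95, -0.004, 0.003]
contact_force: [0.3, 1.1, -1.6]
gripper_width: 28.0
```

Emit:
servo_tool(
  turn=[
    [0, 0, 0.09],
    [0, 0, 0.09],
    [0, 0, 0.09],
    [0, 0, 0.09],
    [0, 0, 0.09],
  ],
  dp=[
    [-0.021, 0.053, 0.03],
    [-0.021, 0.053, 0.01],
    [-0.021, 0.053, 0],
    [-0.021, 0.053, 0],
    [-0.021, 0.053, 0],
  ],
  fingers=[0.02, 0.02, 0.02, 0.02, 0.02],
)

```text
clock: 4.32
position: [489.6, -55.5, 77.5]
ee_rot: [0.089, 0.996, -0.002, 0.01]
contact_force: [0.4, 1.0, -1.0]
gripper_width: 28.1
```

```bash
python3 -c "
from h import *;tool()
d=get_image('top');s=get_image('side');cv2.imwrite('pics/m1.png',cv2.resize(s['img'][120:320,200:400],(600,600),interpolation=3)[:,:,::-1])
tool()"
```

```text
t 4.33 p [489.6 -55.5  77.5] yaw 79.79 q [ 0.0889  0.996  -0.0019  0.01  ] F [ 0.4  1.  -1. ] g 28.1 j [ 0.22  0.33 -0.53  0.02 -0.69 -1.98]
t 4.42 p [488.1 -53.4  77.5] yaw 80.03 q [ 0.0868  0.9962 -0.0018  0.009 ] F [-0.1 -0.6 -0.1] g 28.1 j [ 0.23  0.33 -0.53  0.01 -0.69 -1.98]
```

View pics/m1.png

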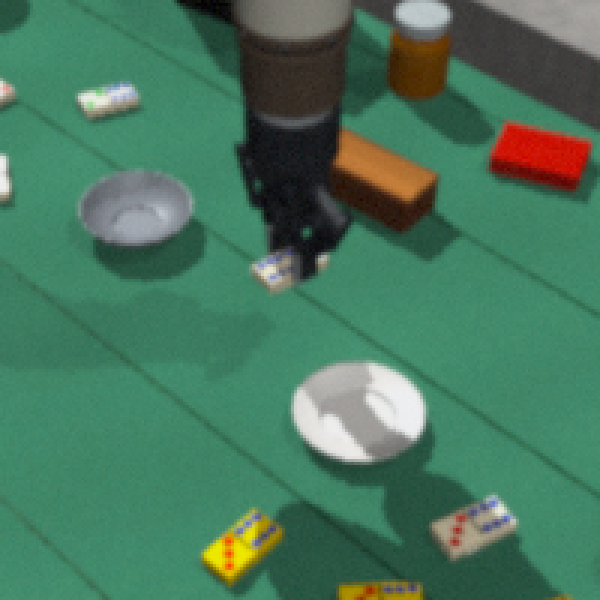

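```bash
cat >> h.py <<'E'
from scipy.spatial.transform import Rotation as R
def go(x,y,z,yaw):
    tool();s=read_state();f=np.radians((yaw+90)/2)
    v=(R.from_quat([np.cos(f),np.sin(f),0,0])*R.from_quat(s["ee_rot"]).inv()).as_rotvec()
    v0=(R.from_rotvec([0,0,np.pi])*R.from_rotvec(v)).as_rotvec()
    print("dp",np.round((np.array([x,y,z])-s["position"])/1000,4),"turn",np.round(v,4),"or half-turn",np.round(v0,4))
E
python3 -c "from h import *;go(467,-5.8,1.5,84.2)"
```

```text
t 4.42 p [488.1 -53.4  77.5] yaw 80.03 q [ 0.0868  0.9962 -0.0018  0.009 ] F [-0.1 -0.6 -0.1] g 28.1 j [ 0.23  0.33 -0.53  0.01 -0.69 -1.98]
dp [-0.0211  0.0476 -0.076 ] turn [0.0046 0.0178 0.0727] or half-turn [ 0.0274 -0.007  -3.0688]
```

Emit:
servo_tool(
  turn=[
    [0.002, 0.009, 0.036],
    [0.002, 0.009, 0.036],
    [0, 0, 0],
    [0, 0, 0],
    [0, 0, 0],
  ],
  dp=[
    [-0.01, 0.023, -0.015],
    [-0.01, 0.023, -0.02],
    [0, 0, -0.015],
    [0, 0, -0.006],
    [0, 0, 0],
  ],
  fingers=[0.02, 0.02, 0.02, 0.02, 0.02],
)

```text
clock: 5.05
position: [471.1, -5.4, 23.9]
ee_rot: [0.049, 0.999, 0.001, 0.004]
contact_force: [0.3, -0.8, -0.8]
gripper_width: 28.2
```

```bash
python3 -c "from h import *;go(467,-5.8,1.5,84.2)"
```

```text
t 5.05 p [471.1  -5.4  23.9] yaw 84.37 q [4.910e-02 9.988e-01 9.000e-04 4.000e-03] F [ 0.3 -0.8 -0.8] g 28.2 j [ 0.34  0.4  -0.62  0.   -0.54 -2.01]
dp [-0.0041 -0.0004 -0.0224] turn [-0.0014  0.0081 -0.003 ] or half-turn [-1.2800e-02 -2.1000e-03  3.1386e+00]
```

Emit:
servo_tool(
  turn=[
    [-0.001, 0.008, -0.003],
    [0, 0, 0],
    [0, 0, 0],
    [0, 0, 0],
    [0, 0, 0],
  ],
  dp=[
    [-0.004, 0, 0],
    [0, 0, -0.009],
    [0, 0, -0.008],
    [0, 0, -0.004],
    [0, 0, 0],
  ],
  fingers=[0.02, 0.02, 0.02, 0.02, 0.02],
)

```text
clock: 5.68
position: [468.2, -5.9, 2.8]
ee_rot: [0.052, 0.999, 0.001, 0.001]
contact_force: [0.2, 0.8, 1.7]
gripper_width: 28.1
```

```bash
python3 -c "from h import *;go(467,-5.8,1.5,84.2)"
```

```text
t 5.67 p [468.2  -5.9   2.8] yaw 84.09 q [5.150e-02 9.987e-01 6.000e-04 1.200e-03] F [0.2 0.8 1.7] g 28.1 j [ 0.34  0.44 -0.64 -0.   -0.49 -2.01]
dp [-0.0012  0.0001 -0.0013] turn [-0.0011  0.0025  0.0019] or half-turn [ 4.0000e-03  1.7000e-03 -3.1397e+00]
```

Emit:
servo_tool(
  turn=[
    [0, 0.002, 0],
    [0, 0, 0],
    [0, 0, 0],
    [0, 0, 0],
    [0, 0, 0],
  ],
  dp=[
    [-0.001, 0, -0.0015],
    [0, 0, 0],
    [0, 0, 0],
    [0, 0, 0],
    [0, 0, 0.04],
  ],
  fingers=[0.02, 0.02, 0.055, 0.055, 0.055],
)

```text
clock: 6.3
position: [466.1, -6.4, 41.0]
ee_rot: [0.051, 0.999, -0.001, -0.002]
contact_force: [1.1, 0.7, 0.3]
gripper_width: 55.2
```

```bash
python3 -c "from h import *;go(431.3,-302.5,2,73.5)"
```

```text
t 6.3 p [466.1  -6.4  41. ] yaw 84.14 q [ 5.110e-02  9.987e-01 -7.000e-04 -2.200e-03] F [1.1 0.7 0.3] g 55.2 j [ 0.34  0.37 -0.61 -0.   -0.6  -2.01]
dp [-0.0348 -0.2961 -0.039 ] turn [ 0.0007 -0.0046 -0.1857] or half-turn [6.8000e-03 1.0000e-03 2.9559e+00]
```

Emit:
servo_tool(
  turn=[
    [0, 0, -0.046],
    [0, -0.005, -0.046],
    [0, 0, -0.046],
    [0, 0, -0.046],
    [0, 0, 0],
  ],
  dp=[
    [-0.007, -0.04, 0.035],
    [-0.007, -0.061, 0],
    [-0.007, -0.061, 0],
    [-0.007, -0.061, 0],
    [-0.007, -0.058, 0],
  ],
  fingers=[0.055, 0.055, 0.055, 0.055, 0.055],
)

```text
clock: 6.92
position: [434.0, -291.3, 80.4]
ee_rot: [0.14, 0.99, -0.0, 0.005]
contact_force: [1.6, 0.5, 0.3]
gripper_width: 55.0
```

```bash
python3 -c "
from h import *;go(431.3,-302.5,2,73.5)
d=get_image('top')
for n,p in dict(d66=proj(d,[467,-6,6])[0]).items():
    c,a,s=dom(d,p);print(n,c.round(1),round(a,1),np.round(s,1))
go(431.3,-302.5,2,73.5)
"
```

```text
t 6.92 p [ 434.  -291.3   80.4] yaw 73.92 q [ 1.398e-01  9.902e-01 -2.000e-04  5.500e-03] F [1.6 0.5 0.3] g 55.0 j [-0.28  0.37 -0.44 -0.   -0.74 -1.57]
dp [-0.0027 -0.0112 -0.0784] turn [ 0.0019  0.0108 -0.0074] or half-turn [-1.6900e-02  2.9000e-03  3.1342e+00]
d66 [467.   -4.8] -6.0 [30.6 61. ]
t 6.97 p [ 433.4 -296.8   80.4] yaw 73.62 q [ 0.1424  0.9898 -0.001   0.0059] F [ 2.6 -4.2  0.7] g 54.8 j [-0.29  0.38 -0.44  0.   -0.74 -1.57]
dp [-0.0021 -0.0057 -0.0784] turn [ 0.0037  0.0113 -0.0022] or half-turn [-0.0177  0.0057  3.1394]
```

Emit:
servo_tool(
  turn=[
    [0.003, 0.01, 0],
    [0, 0, 0],
    [0, 0, 0],
    [0, 0, 0],
    [0, 0, 0],
  ],
  dp=[
    [-0.002, -0.003, -0.02],
    [0, 0, -0.025],
    [0, 0, -0.015],
    [0, 0, -0.005],
    [0, 0, 0],
  ],
  fingers=[0.055, 0.055, 0.055, 0.055, 0.055],
)

```text
clock: 7.6
position: [428.4, -298.6, 8.9]
ee_rot: [0.143, 0.99, 0.001, -0.003]
contact_force: [-0.6, 0.5, -0.2]
gripper_width: 55.0
```

```bash
python3 -c "from h import *;go(431.3,-302.5,1.5,73.5)"
```

```text
t 7.6 p [ 428.4 -298.6    8.9] yaw 73.54 q [ 1.431e-01  9.897e-01  8.000e-04 -3.000e-03] F [-0.6  0.5 -0.2] g 55.0 j [-0.3   0.49 -0.5  -0.   -0.59 -1.56]
dp [ 0.0029 -0.0039 -0.0074] turn [-0.0025 -0.0058 -0.0008] or half-turn [ 0.0091 -0.0039  3.1408]
```

Emit:
servo_tool(
  turn=[
    [-0.002, -0.006, 0],
    [0, 0, 0],
    [0, 0, 0],
    [0, 0, 0],
    [0, 0, 0],
  ],
  dp=[
    [0.003, -0.004, -0.006],
    [0, 0, -0.001],
    [0, 0, 0],
    [0, 0, 0],
    [0, 0, 0],
  ],
  fingers=[0.055, 0.055, 0.02, 0.02, 0.02],
)

```text
clock: 8.22
position: [433.2, -302.7, 3.3]
ee_rot: [0.142, 0.99, -0.0, 0.002]
contact_force: [-0.2, 0.3, 0.0]
gripper_width: 28.1
```

```bash
python3 -c "from h import *;go(461.7,-58.0,2,174.2)"
```

```text
t 8.22 p [ 433.2 -302.7    3.3] yaw 73.63 q [ 1.424e-01  9.898e-01 -2.000e-04  2.100e-03] F [-0.2  0.3  0. ] g 28.1 j [-0.3   0.5  -0.49 -0.   -0.57 -1.55]
dp [ 0.0285  0.2447 -0.0013] turn [-0.0029  0.0039  1.7553] or half-turn [ 0.0037  0.0028 -1.3863]
```

Emit:
servo_tool(
  turn=[
    [0, 0, 0],
    [0, 0, 0.175],
    [0, 0, 0.175],
    [0, 0, 0.175],
    [0, 0, 0.175],
  ],
  dp=[
    [0, 0, 0.04],
    [0.003, 0.025, 0.03],
    [0.003, 0.025, 0],
    [0.003, 0.025, 0],
    [0.003, 0.025, 0],
  ],
  fingers=[0.02, 0.02, 0.02, 0.02, 0.02],
)

```text
clock: 8.85
position: [445.0, -201.3, 75.6]
ee_rot: [-0.215, 0.977, -0.001, 0.003]
contact_force: [-0.1, -0.5, 0.0]
gripper_width: 28.1
```

Emit:
servo_tool(
  turn=[
    [0, 0, 0.175],
    [0, 0, 0.175],
    [0, 0, 0.175],
    [0, 0, 0.175],
    [0, 0, 0.175],
  ],
  dp=[
    [0.003, 0.028, 0],
    [0.003, 0.028, 0],
    [0.003, 0.028, 0],
    [0.003, 0.028, 0],
    [0.003, 0.026, 0],
  ],
  fingers=[0.02, 0.02, 0.02, 0.02, 0.02],
)

```text
clock: 9.48
position: [459.9, -58.9, 76.2]
ee_rot: [-0.62, 0.785, 0.001, 0.004]
contact_force: [0.2, 0.9, 0.1]
gripper_width: 28.1
```

```bash
python3 -c "from h import *;go(461.9,-55.1,3,174.2)"
```

```text
t 9.47 p [459.9 -58.9  76.2] yaw 166.57 q [-6.195e-01  7.850e-01  7.000e-04  3.800e-03] F [0.2 0.9 0.1] g 28.1 j [ 0.22  0.3  -0.58 -0.01 -0.68 -0.45]
dp [ 0.002   0.0038 -0.0732] turn [-0.006   0.0047  0.1332] or half-turn [ 0.007   0.0091 -3.0083]
```

Emit:
servo_tool(
  turn=[
    [-0.005, 0.005, 0.11],
    [0, 0, 0],
    [0, 0, 0],
    [0, 0, 0],
    [0, 0, 0],
  ],
  dp=[
    [0.002, 0.002, -0.02],
    [0, 0, -0.02],
    [0, 0, -0.01],
    [0, 0, 0],
    [0, 0, 0],
  ],
  fingers=[0.02, 0.02, 0.02, 0.02, 0.02],
)

```text
clock: 10.1
position: [463.5, -54.9, 26.4]
ee_rot: [-0.665, 0.747, -0.001, 0.002]
contact_force: [0.2, -0.8, -0.2]
gripper_width: 28.0
```

```bash
python3 -c "
from h import *;go(461.9,-55.1,3,174.2)
s=get_image('side');x,y=proj(s,[462,-50,15])[0].astype(int);cv2.imwrite('pics/h63.png',cv2.resize(s['img'][y-40:y+40,x-50:x+50],(600,480),interpolation=3)[:,:,::-1])"
```

```text
t 10.1 p [463.5 -54.9  26.4] yaw 173.34 q [-6.649e-01  7.470e-01 -7.000e-04  2.000e-03] F [ 0.2 -0.8 -0.2] g 28.0 j [ 0.23  0.39 -0.63 -0.   -0.55 -0.35]
dp [-0.0016 -0.0002 -0.0234] turn [-0.0017  0.0039  0.0149] or half-turn [ 6.1000e-03  2.7000e-03 -3.1267e+00]
```

View pics/h63.png

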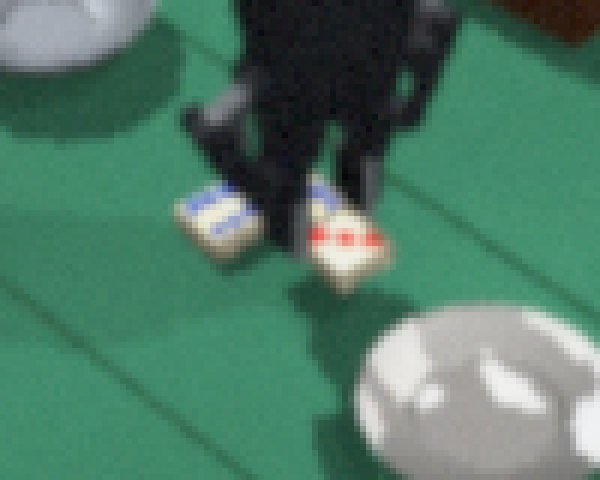

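The six-three is held with its red end toward the saucer. Lowering now.

Emit:
servo_tool(
  turn=[
    [-0.002, 0.004, 0.015],
    [0, 0, 0],
    [0, 0, 0],
    [0, 0, 0],
    [0, 0, 0],
  ],
  dp=[
    [-0.0015, 0, 0],
    [0, 0, -0.01],
    [0, 0, -0.008],
    [0, 0, -0.003],
    [0, 0, 0],
  ],
  fingers=[0.02, 0.02, 0.02, 0.02, 0.02],
)

```text
clock: 10.78
position: [462.2, -55.0, 4.7]
ee_rot: [-0.671, 0.742, -0.0, 0.0]
contact_force: [0.4, 0.4, -0.7]
gripper_width: 27.8
```

```bash
python3 -c "from h import *;go(461.9,-55.1,3,174.2)"
```

```text
t 10.78 p [462.2 -55.    4.7] yaw 174.24 q [-6.707e-01  7.418e-01 -5.000e-04  5.000e-04] F [ 0.4  0.4 -0.7] g 27.8 j [ 0.23  0.43 -0.64  0.   -0.49 -0.33]
dp [-0.0003 -0.0001 -0.0017] turn [ 0.      0.0013 -0.0006] or half-turn [-2.100e-03  1.000e-04  3.141e+00]
```

Emit:
servo_tool(
  turn=[
    [0, 0, 0],
    [0, 0, 0],
    [0, 0, 0],
    [0, 0, 0],
    [0, 0, 0],
  ],
  dp=[
    [0, 0, -0.0015],
    [0, 0, 0],
    [0, 0, 0],
    [0, 0, 0],
    [0, 0, 0.05],
  ],
  fingers=[0.02, 0.02, 0.055, 0.055, 0.055],
)

```text
clock: 11.4
position: [460.1, -55.5, 51.1]
ee_rot: [-0.671, 0.742, 0.002, -0.003]
contact_force: [1.4, 1.2, 0.9]
gripper_width: 55.1
```

```bash
python3 -c "from h import *;go(594.9,328.5,3,250)"
```

```text
t 11.4 p [460.1 -55.5  51.1] yaw 174.22 q [-0.6705  0.7419  0.0017 -0.0031] F [1.4 1.2 0.9] g 55.1 j [ 0.23  0.35 -0.6   0.   -0.63 -0.33]
dp [ 0.1348  0.384  -0.0481] turn [ 0.006  -0.0047  1.3227] or half-turn [-0.0051 -0.0064 -1.8189]
```

Emit:
servo_tool(
  turn=[
    [0, 0, 0.165],
    [0, 0, 0.165],
    [0, 0, 0.165],
    [0, 0, 0.165],
    [0, 0, 0.165],
  ],
  dp=[
    [0.01, 0.025, 0.05],
    [0.019, 0.055, 0.01],
    [0.019, 0.055, 0],
    [0.019, 0.055, 0],
    [0.019, 0.055, 0],
  ],
  fingers=[0.055, 0.055, 0.055, 0.055, 0.055],
)

```text
clock: 12.02
position: [548.6, 194.2, 118.8]
ee_rot: [0.916, -0.401, 0.002, -0.001]
contact_force: [0.6, 0.1, 0.3]
gripper_width: 54.7
```

```bash
python3 -c "from h import *;go(594.9,328.5,3,250)"
```

```text
t 12.03 p [548.6 194.2 118.8] yaw -137.34 q [ 0.9159 -0.4014  0.002  -0.0012] F [0.6 0.1 0.3] g 54.7 j [ 0.62  0.41 -0.26  0.   -0.9   0.12]
dp [ 0.0463  0.1343 -0.1158] turn [-0.0018  0.0044  0.4771] or half-turn [ 6.0000e-03  2.4000e-03 -2.6645e+00]
```

Emit:
servo_tool(
  turn=[
    [0, 0, 0.16],
    [0, 0, 0.16],
    [0, 0, 0.11],
    [0, 0, 0],
    [0, 0, 0],
  ],
  dp=[
    [0.019, 0.055, -0.02],
    [0.019, 0.055, -0.02],
    [0.005, 0.018, -0.02],
    [0, 0, -0.02],
    [0, 0, 0],
  ],
  fingers=[0.055, 0.055, 0.055, 0.055, 0.055],
)

```text
clock: 12.65
position: [592.4, 329.8, 36.4]
ee_rot: [0.982, -0.186, 0.002, -0.003]
contact_force: [-0.3, -0.7, -0.5]
gripper_width: 55.1
```

```bash
python3 -c "
from h import *;go(594.9,328.5,3,250)
d=get_image('top')
for n,p in dict(d66=proj(d,[467,-5,6])[0],d63=proj(d,[462,-57,6])[0],d62=(163,171)).items():
    try:
        c,a,s=dom(d,p);print(n,c.round(1),round(a,1),np.round(s,1))
    except Exception as e: print(n,e)
"
```

```text
t 12.65 p [592.4 329.8  36.4] yaw -111.48 q [ 0.9825 -0.1864  0.0021 -0.0029] F [-0.3 -0.7 -0.5] g 55.1 j [ 0.75  0.64 -0.07 -0.   -0.84  0.45]
dp [ 0.0025 -0.0013 -0.0334] turn [-0.005   0.0052  0.0258] or half-turn [ 0.0081  0.0078 -3.1157]
d66 [466.5  -4.7] 2.3 [17.9 60.4]
d63 [461.6 -56.8] 84.0 [30.  60.2]
d62 min() iterable argument is empty
```

Emit:
servo_tool(
  turn=[
    [-0.005, 0.005, 0.026],
    [0, 0, 0],
    [0, 0, 0],
    [0, 0, 0],
    [0, 0, 0],
  ],
  dp=[
    [0.0025, -0.001, -0.01],
    [0, 0, -0.012],
    [0, 0, -0.007],
    [0, 0, -0.002],
    [0, 0, 0],
  ],
  fingers=[0.055, 0.055, 0.055, 0.055, 0.055],
)

```text
clock: 13.32
position: [597.2, 328.7, 7.8]
ee_rot: [0.985, -0.173, 0.002, -0.002]
contact_force: [-0.2, -0.6, 0.6]
gripper_width: 55.2
```

```bash
python3 -c "from h import *;go(594.9,328.5,3,250)"
```

```text
t 13.32 p [597.2 328.7   7.8] yaw -109.95 q [ 0.9849 -0.1732  0.0024 -0.0023] F [-0.2 -0.6  0.6] g 55.2 j [ 0.74  0.68 -0.08  0.   -0.8   0.48]
dp [-0.0023 -0.0002 -0.0048] turn [-0.0037  0.0055 -0.0008] or half-turn [-0.0086 -0.0059  3.1408]
```

Emit:
servo_tool(
  turn=[
    [-0.004, 0.005, 0],
    [0, 0, 0],
    [0, 0, 0],
    [0, 0, 0],
    [0, 0, 0],
  ],
  dp=[
    [-0.002, 0, -0.004],
    [0, 0, -0.001],
    [0, 0, 0],
    [0, 0, 0],
    [0, 0, 0],
  ],
  fingers=[0.055, 0.055, 0.02, 0.02, 0.02],
)

```text
clock: 13.95
position: [595.6, 329.3, 3.8]
ee_rot: [0.985, -0.173, 0.001, -0.001]
contact_force: [-0.1, -0.1, -0.4]
gripper_width: 27.9
```

```bash
python3 -c "from h import *;go(472.3,47.4,3,174.2)"
```

```text
t 13.95 p [595.6 329.3   3.8] yaw -109.93 q [ 9.849e-01 -1.731e-01  9.000e-04 -6.000e-04] F [-0.1 -0.1 -0.4] g 27.9 j [ 0.74  0.69 -0.09  0.   -0.79  0.48]
dp [-0.1233 -0.2819 -0.0008] turn [ 6.0000e-04  2.1000e-03 -1.3241e+00] or half-turn [-2.3000e-03  6.0000e-04  1.8175e+00]
```

Emit:
servo_tool(
  turn=[
    [0, 0, 0],
    [0, 0, -0.165],
    [0, 0, -0.165],
    [0, 0, -0.165],
    [0, 0, -0.165],
  ],
  dp=[
    [0, 0, 0.04],
    [-0.014, -0.032, 0.035],
    [-0.016, -0.036, 0.01],
    [-0.016, -0.036, 0],
    [-0.016, -0.036, 0],
  ],
  fingers=[0.02, 0.02, 0.02, 0.02, 0.02],
)

```text
clock: 14.58
position: [532.5, 187.7, 89.9]
ee_rot: [0.871, -0.491, 0.001, -0.002]
contact_force: [0.3, -1.0, -0.1]
gripper_width: 28.0
```

Emit:
servo_tool(
  turn=[
    [0, 0, -0.165],
    [0, 0, -0.165],
    [0, 0, -0.165],
    [0, 0, -0.165],
    [0, 0, 0],
  ],
  dp=[
    [-0.016, -0.036, 0],
    [-0.016, -0.036, 0],
    [-0.016, -0.036, 0],
    [-0.013, -0.03, 0],
    [0, 0, -0.01],
  ],
  fingers=[0.02, 0.02, 0.02, 0.02, 0.02],
)

```text
clock: 15.2
position: [467.9, 43.5, 81.0]
ee_rot: [-0.656, 0.755, -0.002, 0.003]
contact_force: [-0.7, 0.3, -0.1]
gripper_width: 28.2
```

```bash
python3 -c "from h import *;go(472.2,46.7,3.5,174.2)"
```

```text
t 15.2 p [467.9  43.5  81. ] yaw 171.95 q [-0.6558  0.755  -0.0016  0.0028] F [-0.7  0.3 -0.1] g 28.2 j [ 0.44  0.3  -0.57  0.   -0.7  -0.58]
dp [ 0.0043  0.0032 -0.0775] turn [-0.0014  0.0062  0.0392] or half-turn [ 9.7000e-03  2.2000e-03 -3.1024e+00]
```

Emit:
servo_tool(
  turn=[
    [-0.001, 0.006, 0.039],
    [0, 0, 0],
    [0, 0, 0],
    [0, 0, 0],
    [0, 0, 0],
  ],
  dp=[
    [0.004, 0.003, -0.01],
    [0, 0, -0.025],
    [0, 0, -0.02],
    [0, 0, 0],
    [0, 0, 0],
  ],
  fingers=[0.02, 0.02, 0.02, 0.02, 0.02],
)

```text
clock: 15.82
position: [474.7, 49.1, 24.0]
ee_rot: [-0.674, 0.739, -0.001, 0.002]
contact_force: [-0.5, 0.2, 0.5]
gripper_width: 28.0
```

```bash
python3 -c "from h import *;go(472.2,46.7,3.5,174.2)"
```

```text
t 15.82 p [474.7  49.1  24. ] yaw 174.7 q [-6.737e-01  7.390e-01 -6.000e-04  1.700e-03] F [-0.5  0.2  0.5] g 28.0 j [ 0.44  0.41 -0.6   0.   -0.56 -0.54]
dp [-0.0025 -0.0024 -0.0205] turn [-0.0014  0.0034 -0.0088] or half-turn [-5.3000e-03 -2.2000e-03  3.1328e+00]
```

Emit:
servo_tool(
  turn=[
    [-0.001, 0.003, -0.009],
    [0, 0, 0],
    [0, 0, 0],
    [0, 0, 0],
    [0, 0, 0],
  ],
  dp=[
    [-0.0025, -0.0025, 0],
    [0, 0, -0.008],
    [0, 0, -0.008],
    [0, 0, -0.003],
    [0, 0, 0],
  ],
  fingers=[0.02, 0.02, 0.02, 0.02, 0.02],
)

```text
clock: 16.45
position: [473.1, 47.0, 5.3]
ee_rot: [-0.67, 0.742, -0.001, 0.002]
contact_force: [-0.0, -0.3, -0.5]
gripper_width: 28.2
```

```bash
python3 -c "from h import *;go(472.2,46.7,3.5,174.2)"
```

```text
t 16.45 p [473.1  47.    5.3] yaw 174.2 q [-6.704e-01  7.420e-01 -5.000e-04  1.900e-03] F [-0.  -0.3 -0.5] g 28.2 j [ 0.44  0.44 -0.62 -0.   -0.5  -0.54]
dp [-0.0009 -0.0003 -0.0018] turn [-0.0018  0.0035 -0.    ] or half-turn [-5.5000e-03 -2.8000e-03  3.1416e+00]
```

Emit:
servo_tool(
  turn=[
    [-0.002, 0.003, 0],
    [0, 0, 0],
    [0, 0, 0],
    [0, 0, 0],
    [0, 0, 0],
  ],
  dp=[
    [-0.001, 0, -0.0015],
    [0, 0, 0],
    [0, 0, 0],
    [0, 0, 0],
    [0, 0, 0.05],
  ],
  fingers=[0.02, 0.02, 0.055, 0.055, 0.055],
)

```text
clock: 17.08
position: [470.0, 46.2, 51.6]
ee_rot: [-0.67, 0.742, 0.001, -0.004]
contact_force: [1.9, -0.0, 0.1]
gripper_width: 54.7
```

```bash
python3 -c "from h import *;go(424.7,305.8,3,146.2)"
```

```text
t 17.07 p [470.   46.2  51.6] yaw 174.18 q [-0.6703  0.7421  0.0011 -0.004 ] F [ 1.9 -0.   0.1] g 54.7 j [ 0.44  0.36 -0.58  0.   -0.64 -0.54]
dp [-0.0453  0.2596 -0.0486] turn [ 0.0018 -0.0082 -0.4884] or half-turn [1.1100e-02 2.4000e-03 2.6532e+00]
```

Emit:
servo_tool(
  turn=[
    [0, 0, 0],
    [0.002, -0.008, -0.12],
    [0, 0, -0.12],
    [0, 0, -0.12],
    [0, 0, -0.12],
  ],
  dp=[
    [-0.005, 0.02, 0.05],
    [-0.01, 0.058, 0],
    [-0.01, 0.058, 0],
    [-0.01, 0.058, 0],
    [-0.01, 0.055, 0],
  ],
  fingers=[0.055, 0.055, 0.055, 0.055, 0.055],
)

```text
clock: 17.7
position: [426.1, 300.6, 108.7]
ee_rot: [-0.465, 0.885, -0.001, 0.006]
contact_force: [1.2, -1.1, -0.2]
gripper_width: 55.0
```

```bash
python3 -c "
from h import *
d=get_image('top');go(424.7,305.8,3,146.2)
for n,p in dict(d66=(467,-5),d63=(462,-57),d62=(472,47),d00=(424.7,306)).items():
    try:
        c,a,s=dom(d,proj(d,[*p,6])[0]);print(n,c.round(1),round(a,1),np.round(s,1))
    except Exception as e: print(n,e)
cv2.imwrite('pics/top3.png',cv2.resize(d['img'][150:270,170:400],(800,417),interpolation=3)[:,:,::-1])
"
```

```text
t 17.75 p [426.9 307.  109.2] yaw 145.51 q [-4.657e-01  8.849e-01 -5.000e-04  8.300e-03] F [1.1 4.8 1.5] g 55.2 j [ 0.94  0.34 -0.42  0.01 -0.8  -1.55]
dp [-0.0022 -0.0012 -0.1062] turn [-0.0069  0.0152  0.0121] or half-turn [ 0.0238  0.0108 -3.1294]
d66 [466.9  -4.9] -6.0 [31.1 61.8]
d63 [462.2 -56.2] 84.7 [31.7 61.4]
d62 [472.   47.9] 83.8 [31.9 61.8]
d00 [422.8 304.2] 56.0 [31.1 55.1]
```

View pics/top3.png

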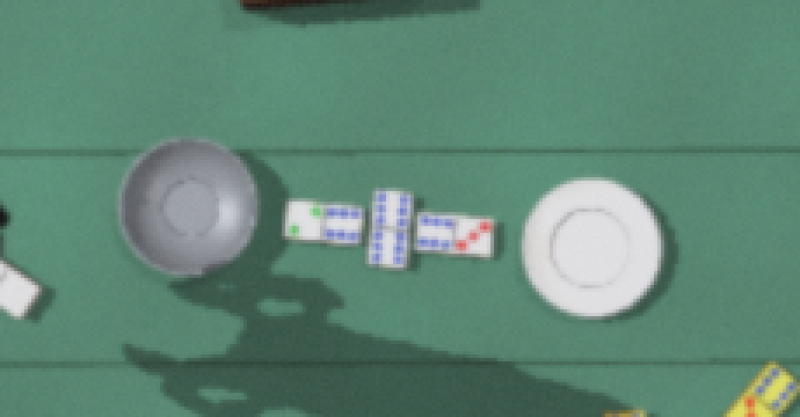

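The layout reads correctly, with six ends facing the double six at (390,228) in the crop, and the estimated gaps are about 7 and 8 mm. Next is the double blank.

Emit:
servo_tool(
  turn=[
    [-0.007, 0.015, 0.01],
    [0, 0, 0],
    [0, 0, 0],
    [0, 0, 0],
    [0, 0, 0],
  ],
  dp=[
    [-0.002, -0.001, -0.04],
    [0, 0, -0.035],
    [0, 0, -0.015],
    [0, 0, 0],
    [0, 0, 0],
  ],
  fingers=[0.055, 0.055, 0.055, 0.055, 0.055],
)

```text
clock: 18.38
position: [424.6, 309.9, 18.3]
ee_rot: [-0.473, 0.881, 0.001, 0.002]
contact_force: [-0.1, -0.1, 0.7]
gripper_width: 55.0
```

```bash
python3 -c "from h import *;go(424.7,306.3,3,146.2)"
```

```text
t 18.38 p [424.6 309.9  18.3] yaw 146.44 q [-4.729e-01  8.811e-01  8.000e-04  2.000e-03] F [-0.1 -0.1  0.7] g 55.0 j [ 0.94  0.48 -0.49  0.   -0.6  -1.53]
dp [ 0.0001 -0.0036 -0.0153] turn [-0.0033  0.0029 -0.0042] or half-turn [-0.0045 -0.0051  3.1374]
```

Emit:
servo_tool(
  turn=[
    [-0.003, 0.003, -0.004],
    [0, 0, 0],
    [0, 0, 0],
    [0, 0, 0],
    [0, 0, 0],
  ],
  dp=[
    [0, -0.0035, -0.01],
    [0, 0, -0.004],
    [0, 0, 0],
    [0, 0, 0],
    [0, 0, 0],
  ],
  fingers=[0.055, 0.055, 0.055, 0.02, 0.02],
)

```text
clock: 19.0
position: [425.7, 307.1, 5.8]
ee_rot: [-0.471, 0.882, 0.001, 0.002]
contact_force: [-0.5, -0.4, 0.2]
gripper_width: 27.8
```

Emit:
servo_tool(
  turn=[
    [0, 0, 0],
    [0, 0, 0],
    [0, 0, 0],
    [0, 0, 0],
    [0, 0, 0],
  ],
  dp=[
    [0, 0, 0],
    [0, 0, 0.05],
    [0, 0, 0.05],
    [0, 0, 0.02],
    [0, 0, 0],
  ],
  fingers=[0.02, 0.02, 0.02, 0.02, 0.02],
)

```text
clock: 19.62
position: [424.9, 306.3, 128.2]
ee_rot: [-0.471, 0.882, 0.001, 0.001]
contact_force: [0.6, 1.0, -1.4]
gripper_width: 27.9
```

Run:
```python
from h import *
d=get_image('top')
g=cv2.GaussianBlur(cv2.resize(d["img"][105:175,220:310],None,fx=8,fy=8,interpolation=3),(0,0),2)
cv2.imwrite('pics/box.png',g[:,:,::-1])
go(678,42,46,185)
s=get_image('side');cv2.imwrite('pics/boxs.png',cv2.resize(s['img'][145:215,275:365],(720,560),interpolation=3)[:,:,::-1])
```

```text
t 19.68 p [424.5 305.8 127.2] yaw 146.17 q [-4.708e-01  8.823e-01  2.000e-04 -1.000e-04] F [-0.7  0.6 -0.7] g 27.7 j [ 0.93  0.32 -0.38 -0.   -0.87 -1.52]
dp [ 0.2535 -0.2638 -0.0812] turn [-2.000e-04 -4.000e-04  6.777e-01] or half-turn [-6.0000e-04  3.0000e-04 -2.4639e+00]
```

View pics/box.png

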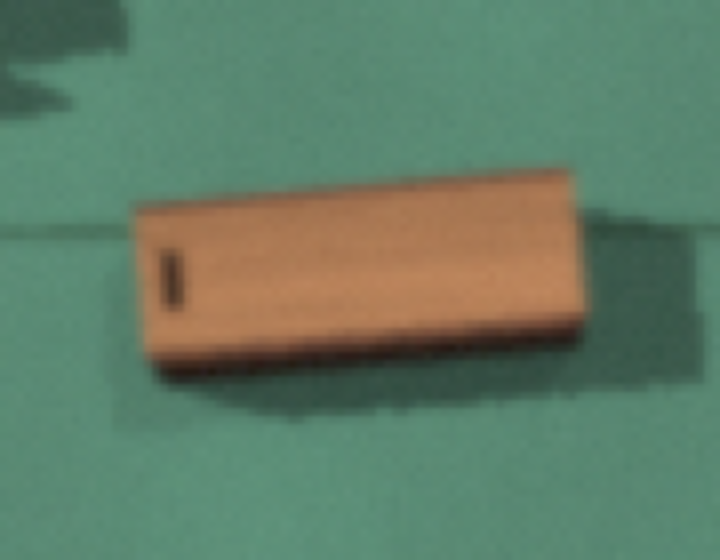

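View pics/boxs.png

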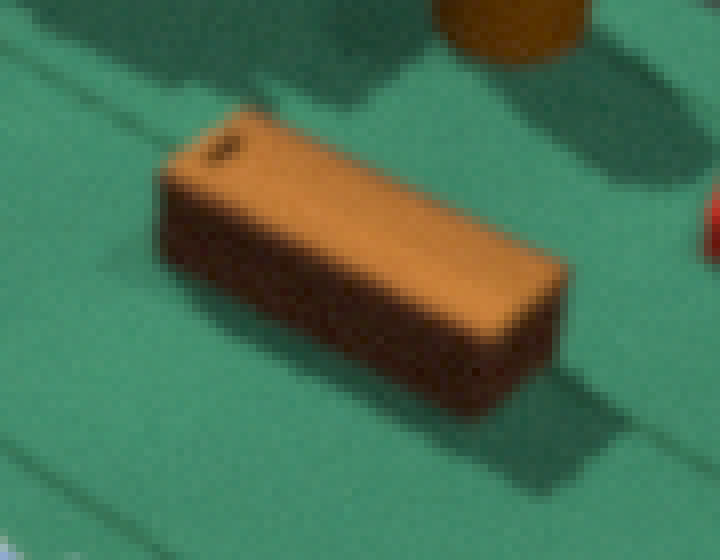

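Run:
```python
from h import *
for n,c,o in(("top",[(134,205),(574,170),(588,315),(149,357)],(220,105)),("side",[(162,172),(247,105),(568,265),(492,338)],(275,145))):
    d=get_image(n);p=(np.array(c)+.5)/8-.5+o
    w=ray(d,p,42);print(n,w.round(1).tolist(),w.mean(0),cv2.minAreaRect(w.astype(np.float32)))
```

```text
top [[697.9, 118.1], [709.4, -32.1], [659.2, -36.6], [645.3, 112.8]] [677.95231829  40.55437375] ((678.5499267578125, 40.68657302856445), (52.81013488769531, 150.5926055908203), 5.311765193939209)
side [[646.2, 108.7], [699.3, 115.4], [710.8, -32.6], [660.0, -40.3]] [679.07823406  37.81076423] ((679.640625, 37.56826400756836), (53.415283203125, 151.4811248779297), 5.28924560546875)
```

Emit:
servo_tool(
  turn=[
    [0, 0, 0.097],
    [0, 0, 0.097],
    [0, 0, 0.097],
    [0, 0, 0.097],
    [0, 0, 0.097],
  ],
  dp=[
    [0.036, -0.038, 0],
    [0.036, -0.038, 0],
    [0.036, -0.038, 0],
    [0.036, -0.038, 0],
    [0.036, -0.038, 0],
  ],
  fingers=[0.02, 0.02, 0.02, 0.02, 0.02],
)

```text
clock: 20.45
position: [604.1, 110.8, 117.2]
ee_rot: [-0.678, 0.735, -0.001, -0.009]
contact_force: [-0.2, 1.7, 0.1]
gripper_width: 28.1
```

```bash
python3 -c "from h import *;go(678.3,40.4,47,185.2)"
```

```text
t 20.45 p [604.1 110.8 117.2] yaw 175.37 q [-0.678   0.7351 -0.0013 -0.0085] F [-0.2  1.7  0.1] g 28.1 j [ 0.45  0.47 -0.16  0.01 -0.95 -0.53]
dp [ 0.0742 -0.0704 -0.0702] turn [ 0.0144 -0.0096  0.1715] or half-turn [-0.0143 -0.0214 -2.9699]
```

Emit:
servo_tool(
  turn=[
    [0.007, -0.005, 0.08],
    [0.007, -0.005, 0.08],
    [0, 0, 0],
    [0, 0, 0],
    [0, 0, 0],
  ],
  dp=[
    [0.036, -0.035, 0],
    [0.034, -0.033, 0],
    [0, 0, -0.02],
    [0, 0, -0.015],
    [0, 0, 0],
  ],
  fingers=[0.02, 0.02, 0.02, 0.02, 0.02],
)

```text
clock: 21.08
position: [674.7, 35.6, 70.5]
ee_rot: [0.735, -0.678, -0.004, 0.006]
contact_force: [0.5, 0.8, 0.7]
gripper_width: 28.1
```

```bash
python3 -c "from h import *;go(678.3,40.4,47,185.2)"
```

```text
t 21.07 p [674.7  35.6  70.5] yaw -175.45 q [ 0.7346 -0.6785 -0.0035  0.0063] F [0.5 0.8 0.7] g 28.1 j [ 0.29  0.61 -0.04  0.   -0.94 -0.21]
dp [ 0.0036  0.0048 -0.0235] turn [ 0.0046 -0.0137  0.0114] or half-turn [-0.0215 -0.0071 -3.1302]
```

Emit:
servo_tool(
  turn=[
    [0.005, -0.014, 0.011],
    [0, 0, 0],
    [0, 0, 0],
    [0, 0, 0],
    [0, 0, 0],
  ],
  dp=[
    [0.0035, 0.005, 0],
    [0, 0, -0.006],
    [0, 0, -0.006],
    [0, 0, 0],
    [0, 0, 0],
  ],
  fingers=[0.02, 0.02, 0.02, 0.02, 0.02],
)

```text
clock: 21.7
position: [678.8, 43.1, 59.8]
ee_rot: [0.74, -0.673, 0.001, -0.002]
contact_force: [0.0, 0.1, 0.7]
gripper_width: 27.6
```

```bash
python3 -c "from h import *;go(678.3,40.4,47,185.2)"
```

```text
t 21.7 p [678.8  43.1  59.8] yaw -174.57 q [ 0.7398 -0.6728  0.0012 -0.0019] F [0.  0.1 0.7] g 27.6 j [ 0.3   0.62 -0.05  0.   -0.9  -0.21]
dp [-0.0005 -0.0027 -0.0128] turn [-0.0012  0.0043 -0.004 ] or half-turn [-6.8000e-03 -1.8000e-03  3.1376e+00]
```

Emit:
servo_tool(
  turn=[
    [-0.001, 0.004, -0.004],
    [0, 0, 0],
    [0, 0, 0],
    [0, 0, 0],
    [0, 0, 0],
  ],
  dp=[
    [-0.0005, -0.0025, -0.003],
    [0, 0, -0.005],
    [0, 0, -0.003],
    [0, 0, 0],
    [0, 0, 0],
  ],
  fingers=[0.02, 0.02, 0.02, 0.02, 0.02],
)

```text
clock: 22.32
position: [678.4, 40.1, 48.2]
ee_rot: [0.738, -0.675, 0.0, -0.0]
contact_force: [-0.6, 0.1, -1.0]
gripper_width: 27.6
```

```bash
python3 -c "from h import *;go(678.3,40.4,46,185.2)"
```

```text
t 22.32 p [678.4  40.1  48.2] yaw -174.84 q [ 7.382e-01 -6.746e-01  1.000e-04 -2.000e-04] F [-0.6  0.1 -1. ] g 27.6 j [ 0.3   0.64 -0.06 -0.   -0.88 -0.21]
dp [-0.0001  0.0003 -0.0022] turn [-0.0002  0.0004  0.0008] or half-turn [ 6.0000e-04  3.0000e-04 -3.1408e+00]
```

Emit:
servo_tool(
  turn=[
    [0, 0, 0],
    [0, 0, 0],
    [0, 0, 0],
    [0, 0, 0],
    [0, 0, 0],
  ],
  dp=[
    [0, 0, -0.001],
    [0, 0, -0.001],
    [0, 0, 0],
    [0, 0, 0],
    [0, 0, 0],
  ],
  fingers=[0.02, 0.02, 0.02, 0.02, 0.02],
)

```text
clock: 22.95
position: [678.7, 40.2, 47.8]
ee_rot: [0.738, -0.674, 0.001, -0.001]
contact_force: [-1.2, -0.2, 1.0]
gripper_width: 27.9
```

Emit:
servo_tool(
  turn=[
    [0, 0, 0],
    [0, 0, 0],
    [0, 0, 0],
    [0, 0, 0],
    [0, 0, 0],
  ],
  dp=[
    [0, 0, -0.002],
    [0, 0, 0],
    [0, 0, 0],
    [0, 0, 0],
    [0, 0, 0],
  ],
  fingers=[0.02, 0.02, 0.02, 0.02, 0.02],
)

```text
clock: 23.58
position: [679.0, 40.4, 47.8]
ee_rot: [0.739, -0.674, 0.001, -0.001]
contact_force: [-0.9, 0.3, 2.2]
gripper_width: 27.7
```

Emit:
servo_tool(
  turn=[
    [0, 0, 0],
    [0, 0, 0],
    [0, 0, 0],
    [0, 0, 0],
    [0, 0, 0],
  ],
  dp=[
    [0, 0, -0.001],
    [0, 0, 0],
    [0, 0, 0],
    [0, 0, 0.05],
    [0, 0, 0.05],
  ],
  fingers=[0.02, 0.05, 0.05, 0.05, 0.05],
)

```text
clock: 24.2
position: [675.5, 39.6, 142.6]
ee_rot: [0.738, -0.674, -0.003, 0.005]
contact_force: [0.7, 0.4, -0.5]
gripper_width: 49.7
```

Emit:
servo_tool(
  turn=[
    [0, 0, 0],
    [0, 0, 0],
    [0, 0, 0],
    [0, 0, 0],
    [0, 0, 0],
  ],
  dp=[
    [0, 0.06, 0.02],
    [0, 0.06, 0],
    [0, 0.06, 0],
    [-0.03, 0.05, 0],
    [-0.03, 0.05, 0],
  ],
  fingers=[0.05, 0.05, 0.05, 0.05, 0.05],
)

```text
clock: 24.82
position: [617.9, 322.6, 166.8]
ee_rot: [0.735, -0.678, -0.0, 0.0]
contact_force: [0.6, 1.3, -0.0]
gripper_width: 49.9
```

Emit:
servo_tool(
  turn=[
    [0, 0, 0],
    [0, 0, 0],
    [0, 0, 0],
    [0, 0, 0],
    [0, 0, 0],
  ],
  dp=[
    [-0.03, 0.05, 0],
    [0, 0, 0],
    [0, 0, 0],
    [0, 0, 0],
    [0, 0, 0],
  ],
  fingers=[0.05, 0.05, 0.05, 0.05, 0.05],
)

```text
clock: 25.45
position: [585.5, 375.8, 164.8]
ee_rot: [0.736, -0.677, -0.0, 0.001]
contact_force: [0.5, -1.1, 0.5]
gripper_width: 49.8
```

Run:
```python
from h import *
d=get_image('top');tool()
u=np.array([.1008,.9949]);M=np.array([467,-5.3])
for n,p in dict(d66=(467,-5),d63=(462,-57),d62=(472,47),d33=(514,440)).items():
    c,a,s=dom(d,proj(d,[*p,6])[0]);r=c-M;print(n,c.round(1),round(a,1),np.round(s,1),"along",round(r@u,1),"across",round(r@[u[1],-u[0]],1))
c,a,s=dom(d,proj(d,[678,40,48])[0],z=48);print("d00 thr",c,a,s)
w,p=blob(d,(340,221),15,win=30);print("saucer",cv2.fitEllipse(w.astype(np.float32))[0])
for n,z in(("dish",26),("cup",55)):
    r=regions_of(n,"top")[0];ys,xs=np.nonzero(r["region"]);print(n,ray(d,[xs.mean(),ys.mean()],z))
s=get_image('side')
a=cv2.resize(d['img'][115:265,195:375],(480,400),interpolation=3);x,y=proj(s,[470,0,6])[0].astype(int)
b=cv2.resize(s['img'][150:270,240:336],(320,400),interpolation=3)
cv2.imwrite('pics/end.png',np.hstack([a,b])[:,:,::-1])
```

```text
t 25.5 p [585.5 375.7 164.8] yaw -175.18 q [ 7.362e-01 -6.767e-01 -4.000e-04  1.400e-03] F [-0.4 -0.2  0.1] g 50.2 j [ 0.8   0.55  0.11 -0.   -1.14 -0.72]
d66 [467.  -4.] -6.1 [27.3 59.2] along 1.3 across -0.2
d63 [461.9 -56.4] 84.7 [28.7 59. ] along -51.4 across 0.1
d62 [470.   48.6] 78.5 [30.1 59.2] along 53.9 across -2.5
d33 [514.1 439.9] -87.4 [32.  61.7] along 447.7 across 2.0
d00 thr [675.38684082  43.47298431] -85.00804901123047 [47.20827865600586, 123.42870330810547]
saucer (451.221435546875, -165.35171508789062)
dish [[483.31682097 153.28256077]]
cup [[ 507.34013066 -423.77405321]]
```

View pics/end.png

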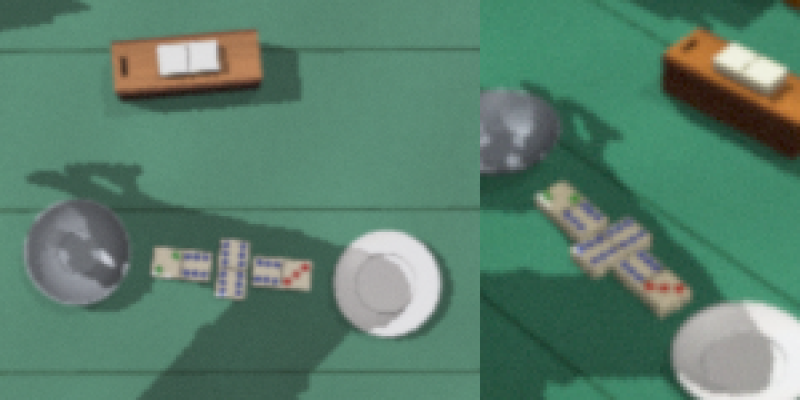

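Emit:
servo_tool(
  turn=[
    [0, 0, 0],
    [0, 0, 0],
    [0, 0, 0],
    [0, 0, 0],
    [0, 0, 0],
  ],
  dp=[
    [-0.045, -0.01, -0.01],
    [-0.05, -0.01, -0.01],
    [-0.05, -0.01, -0.01],
    [-0.02, 0, 0],
    [0, 0, 0],
  ],
  fingers=[0.05, 0.05, 0.05, 0.05, 0.05],
)

```text
clock: 26.28
position: [417.3, 343.6, 134.1]
ee_rot: [0.735, -0.678, -0.0, 0.0]
contact_force: [0.2, 0.6, 0.3]
gripper_width: 49.9
```

Run:
```python
from h import *
d=get_image('top');tool()
u=np.array([.1008,.9949]);M=np.array([467,-5.3]);C={}
for n,p in dict(d66=(467,-5),d63=(462,-57),d62=(472,47)).items():
    c,a,s=dom(d,proj(d,[*p,6])[0]);C[n]=c;r=c-M;print(n,c.round(1),round(a,1),np.round(s,1),"along",round(r@u,1),"across",round(r@[u[1],-u[0]],1))
print("gaps",(C["d66"]-C["d63"])@u-45,(C["d62"]-C["d66"])@u-45)
e=dict(d,img=d["img"][:,:,::-1])
c,a,s=dom(e,proj(d,[678,40,48])[0],z=50);print("d00",c,a,s)
# dark seam profiles along the line, averaged over a few offsets
t=np.arange(-90,92,1.0);n=np.array([u[1],-u[0]]);P=0
for k in(-8,-4,0,4,8):
    q=proj(d,np.c_[C["d66"]+t[:,None]*u+k*n,np.full(len(t),12)]).astype(np.float32)
    P=P+cv2.remap(d["img"][:,:,0],q[:,0].copy(),q[:,1].copy(),cv2.INTER_CUBIC).ravel()/5.
for lo,hi in((-30,-8),(8,30)):
    m=(t>=lo)&(t<=hi);print(list(zip(t[m].astype(int).tolist(),P[m].astype(int).tolist())))
cv2.imwrite('pics/end2.png',cv2.resize(d['img'][115:265,185:375],(760,600),interpolation=3)[:,:,::-1])
```

```text
t 26.32 p [418.  343.7 134.1] yaw -175.35 q [ 7.352e-01 -6.778e-01 -2.000e-04  0.000e+00] F [-0.3  0.1  0.6] g 50.0 j [ 0.99  0.34 -0.33 -0.   -0.9  -0.91]
d66 [466.9  -4.8] -5.6 [31.2 61.8] along 0.5 across -0.1
d63 [462.2 -56.2] 84.7 [31.6 61.2] along -51.2 across 0.4
d62 [472.   47.9] 83.6 [31.8 61.7] along 53.5 across -0.4
gaps 6.649947271728514 7.96215624694824
d00 [679.2098999   39.58285904] -85.16198968887329 [31.497953414916992, 61.63892364501953]
[(-30, 179), (-29, 173), (-28, 169), (-27, 171), (-26, 174), (-25, 178), (-24, 182), (-23, 175), (-22, 160), (-21, 139), (-20, 114), (-19, 98), (-18, 94), (-17, 101), (-16, 116), (-15, 136), (-14, 152), (-13, 160), (-12, 161), (-11, 153), (-10, 144), (-9, 139), (-8, 141)]
[(8, 138), (9, 140), (10, 148), (11, 161), (12, 171), (13, 172), (14, 161), (15, 141), (16, 118), (17, 96), (18, 82), (19, 80), (20, 89), (21, 110), (22, 133), (23, 153), (24, 171), (25, 182), (26, 183), (27, 180), (28, 178), (29, 177), (30, 180)]
```

View pics/end2.png

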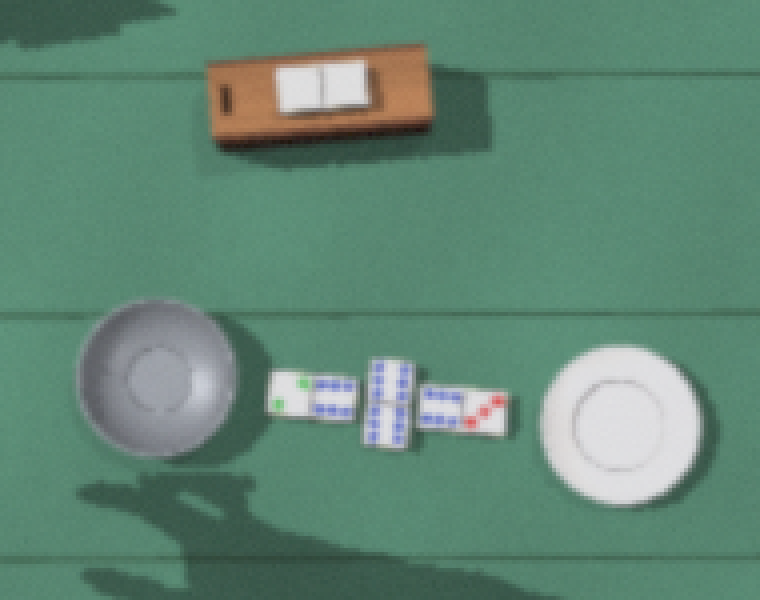

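```bash
python3 -c "from bench import *;print(job_done())"
```

```text
the job is handed in; nothing more can be done
None
```

The opening is laid out and handed in at about 26 s, in the order asked: double six, six-three, six-two, then the double blank on the lid. All four look flat and face up.

Last checks, from the top camera:

| Check | Result |
|---|---|
| Double six, from the midpoint of saucer and dish | within about 0.5 mm, square to the line within 0.3° |
| Six-three gap | about 6 to 6.6 mm |
| Six-two gap | about 7 to 8 mm |
| Both centred on the double six | within about 0.5 mm |
| Both lengthwise along the line | within about 0.6° |
| Double blank, from the lid's centre | about 1 mm, in line with the box |

- **Six ends:** both face the double six in the last picture.
- **Left alone:** the double three, cup, saucer and dish measured where they started, to within about 1 mm. I never went near the yellow look-alikes.
- **Disagreements:** the side camera read y about 2 mm lower than the top camera. I used the top camera because it agreed with the robot. One check with the arm's shadow over the dominoes showed the six-two about 5° and 2.5 mm off. A repeat without the shadow put it back on line.

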